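Lock the arm support with its pin

TASK

Lock the sliding arm support of the blood-pressure station: take the locking pin out of its white rest, put it through the hole in the arm support's sliding plate, and with light pressure slide plate and pin along the rail, away from the starting end, until the pin tip drops into the hidden hole in the rail below. Then press the pin fully home so that its collar sits on the plate, and let go. Never load the rail with more than 30 N, and leave everything else on the desk where it is.

Things in the scene. Friction and masses are not known exactly. Their poses are not given: they have to be found in the camera images.
- pin: Loose locking pin, upright in the rest at the start, 72 mm long, about 70 g. Origin at the centre of its tip, z up along the pin. Steel shaft 10 mm across up to 30 mm (tapering to 6.6 mm over the last 2.5 mm at the tip), steel collar 22 mm across from 30 to 34 mm, black round grip 20 mm across from 34 to 72 mm: take it by the grip.
- rest: White block 70 x 70 x 33 mm high, fixed to the desk, with a 14 mm hole in its middle that holds the pin, collar on its top. Origin at the centre of its underside.
- rail: Aluminium rail, fixed to the desk, 365 x 78 mm. Origin on its centreline at desk height; x along the rail, the way the plate travels (towards the padded cradle), z up. The running surface, on which the pin tip slides, is flat, 20 mm above the origin. Grey end blocks, 32 mm high, cover x -130 to -55 and 180 to 235 mm. With the pin fully home its tip is 6 mm above this origin.
- surface (a point): Point on the rail's running surface, 20 mm above the rail's origin. One round hole, 13.5 mm across with a 1 mm chamfer, lies on the centreline somewhere from 30 to 75 mm along x from here, covered by the plate; its place is not measured. About 6 mm down a stiff follower begins: it gives way at about 4 N and stays where it is pushed.
- boss (a point): Centre of the mouth (1 mm chamfer) of the 12.5 mm hole through the steel sliding plate, on its top, 36 mm above the rail's origin; moves with the plate. Plate 130 x 66 mm, from 35 mm behind to 95 mm ahead of this point along the rail's x. Hole 14 mm deep, then a 2 mm gap to the running surface. Pin tip on that surface: collar 14 mm above the plate.
- cradle (a point): Centre of the top of the black padded arm cradle, which stands on the plate's far end and moves with it: 210 mm across the rail, 105 mm along it, nearest edge 70 mm ahead of the boss, from 72 to 111 mm above the desk.
- carriage (a joint): Travel of the sliding plate along the rail's x axis, m: 0 at the starting end (boss above the rail's origin), 0.085 at the far stop; starts between 0 and 0.012. It slides with about 2 N of friction, nothing springs it back, and it can be moved by the pin in its hole.
- wipes: Bystander: white wipes canister, 84 mm across, 170 tall. Origin at the centre of its underside.
- spray: Bystander: clear bottle, 48 mm across, 140 tall. Origin at the centre of its underside.
- jar: Bystander: clear specimen jar, 72 mm across, 75 tall. Origin at the centre of its underside.
- stamp: Bystander: black and grey desk stamp, 45 x 35 mm, 65 tall. Origin at the centre of its underside.
- tape: Bystander: cardboard tape roll lying flat, 90 mm across, 20 tall. Origin at the centre of its underside.
- glue: Bystander: white glue stick standing up, 26 mm across, 90 tall. Origin at the centre of its underside.
- mouse: Bystander: black computer mouse, 100 x 58 mm, 32 tall. Origin at the centre of its underside.

How it is judged:
By the outcome, as a careful person would: the job done as asked, in the order asked, and still so for the second after the job is handed in, with the robot touching nothing.
It also fails if it takes over 72 s, if anything falls off the work surface, if the arm or the gripper's body presses on something with over 40 N, if the wrist force passes 120 N, or if a joint passes its speed limit or range.

ROBOT

A 6-joint arm with a two-finger parallel gripper is mounted at the origin on the work surface. World frame = base frame: x ahead of the robot, y to its left, z up, the work surface at z = 0. Lengths are in mm, angles in rad, forces in N, time in s.
With the tool pointing down it reaches from about 325 to 775 mm from the base axis. Payload 5.5 kg.
Tool frame: the origin (TCP) lies midway between the tips of the shut fingers; the grasp point (between the pads) lies arm.pinch_z behind it (arm.pinch_z is the distance from the TCP to the grasp point, in mm); z points along the fingers, x is the direction in which the jaws open and shut, and the axes are right-handed (so a half turn about z gives the same grasp; the last joint's range is limited). The gripper opens to 85 mm and grips with 20 to 120 N. Pads are 22 mm wide; open, the fingers measure 114 mm over their backs; the gripper's body (76 mm by 85 mm) begins 54 mm behind the grasp point. The pads swing forward as they close: fully open they stand 13 mm farther back than shut.
Start: joints at [-0.057, 0.091, 1.231, -0, 1.82, -0.057], TCP at [600.014, -0.003, 231.275] pointing down, gripper open.
Joint ranges: [-2.87, 2.87], [-0.86, 2.18], [0.17, 2.46], [-1.51, 4.65], [0.06, 2.69], [-2.65, 2.65]. Speed limits (rad/s): [2.57, 2.57, 3.01, 3.14, 3.14, 3.14].

INTERFACE

Orientations are given as a rotation vector (axis times angle).
In Python, from bench import arm, eoat, kinematics, eyes, job, monitor gives the robot as it stands. Calls block until the motion is done:
- arm.goto(position, orientation): joint-space move of the TCP to a pose.
- arm.move_linear(position, rotation=None, vel=150, stop_force=None): straight line of the TCP; rotation=None keeps the orientation; vel is the mean speed in mm/s. With stop_force (N) it stops when the force on the tool has changed by that much, and returns True; else False.
- arm.goto_joints(angles): joint-space move.
- eoat.open_gripper() and eoat.clamp(squeeze=None): open the fingers fully, or close them until they stop; squeeze is the grip in N (None keeps the last).
- arm.sleep(seconds).
- kinematics.solve_ik(position, orientation): joint angles nearest the present ones, or None.
- eyes.capture(name): name is "scene" or "side" or "wrist"; returns the picture (400x640x3 uint8, blue, green, red); there is no depth.
- eyes.camera_info(name): a dict with "fx", "fy", "cx", "cy" (pixels), "rvec" (rotation vector, rad) and "tvec" (3), from world to camera coordinates, as OpenCV has them. Camera axes: x right, y down, z forward; pixel columns grow to the right and rows downward; lengths in mm; the calibration is good to about 2 mm. A picture is of the moment at which its call begins: read the wrist's pose just before it. camera_info takes no time and is no camera call; for the wrist camera it gives the pose at the moment of the call.
A pose or a line that the arm cannot do raises arm.IKError and nothing moves.
- job.sign_off(): hands the job in, once; it reports no verdict.
Readings, each from a call of its own:
- monitor.current_t(): time.
- monitor.current_joint_positions(): joint angles.
- monitor.current_qvel(): joint speeds.
- monitor.current_joint_efforts(): joint torques, N m.
- monitor.current_tcp_pos(): TCP position.
- monitor.current_orientation(): TCP orientation.
- monitor.current_force(): force on the tool from outside, world axes, zero at the start.
- monitor.current_ft_torque(): the same for the moment, N m.
- monitor.current_gripper_width(): finger opening in mm.
Only numpy, scipy, OpenCV 4.12 (cv2) and the standard library are available. Lean on these libraries where they do the work, as an engineer would, in place of code of your own. Each camera call takes 0.05 s, during which the arm holds its last target.

## Working session

There is one attempt and no reset: what is moved stays moved. The work goes in short steps, each a Python script; the robot and the scene stay as the last script left them, time stands still between calls to the robot, and variables do not carry over. Pictures are saved under pics/ and viewed, and the job is handed in when it is done.

```bash
ls; mkdir -p pics
python3 - <<'E'
from bench import arm, eoat, kinematics, eyes, job, monitor
import cv2
for n in ["scene","side","wrist"]:
    im=eyes.capture(n); cv2.imwrite(f"pics/{n}0.png",im)
    print(n,eyes.camera_info(n))
print(arm.pinch_z, monitor.current_t(), monitor.current_orientation(), monitor.current_force(), monitor.current_gripper_width())
E
```

```text
pics
scene {'fx': 494.46754345105404, 'fy': 494.46754345105404, 'cx': 318.3628097136581, 'cy': 198.70243985972962, 'rvec': array([ 0.72314064,  2.42361334, -1.36094915]), 'tvec': array([ 479.50486818,  -68.64515939, 1670.88314692])}
side {'fx': 384.84621587355133, 'fy': 384.84621587355133, 'cx': 320.0391944790884, 'cy': 200.82084440521868, 'rvec': array([ 2.10411857, -0.21626924,  0.13088226]), 'tvec': array([-562.08220367,  124.24542847,  972.0348127 ])}
wrist {'fx': 319.50681748191346, 'fy': 319.50681748191346, 'cx': 320.73112863776953, 'cy': 204.11328028277177, 'rvec': array([-2.85957855e+00,  5.02440696e-04,  1.50813559e-03]), 'tvec': array([-599.93194321,  -34.91389817,  377.99752951])}
18.700000000000003 0.15 [-3.14151500e+00 -3.11072709e-05  2.37216875e-03] [0.00176745 0.3646601  0.23027821] 84.89249289856647
```

View pics/scene0.png

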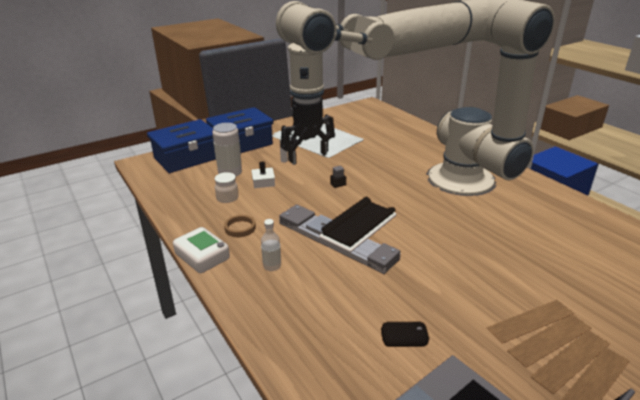

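View pics/side0.png

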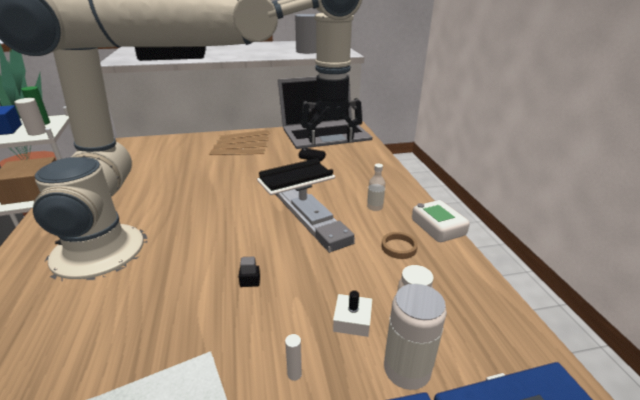

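View pics/wrist0.png

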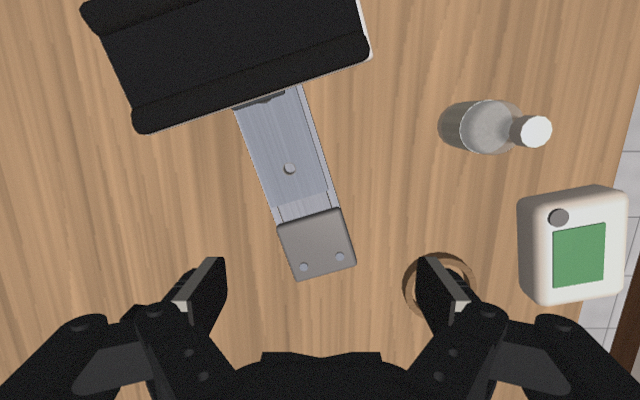

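The wrist view shows the plate hole at (290,168) and the start block corners at (278,225), (341,208), (356,265) and (297,280). The pin top is at about (354,294) in the side view and (262,165) in the scene view. Next I turn these into positions.

```bash
cat > h.py <<'E'
from bench import arm, eoat, kinematics, eyes, job, monitor
import cv2, numpy as np
from scipy.spatial.transform import Rotation as R
def px(info,u,v,z):
    Rm=R.from_rotvec(info["rvec"]).as_matrix(); t=np.array(info["tvec"])
    d=Rm.T@np.array([(u-info["cx"])/info["fx"],(v-info["cy"])/info["fy"],1]); c=-Rm.T@t
    return c+d*(z-c[2])/d[2]
def proj(info,p):
    q=R.from_rotvec(info["rvec"]).as_matrix()@np.array(p,float)+info["tvec"]
    return info["fx"]*q[0]/q[2]+info["cx"],info["fy"]*q[1]/q[2]+info["cy"]
def down(yaw): # tool x at angle yaw in world xy
    return (R.from_euler('z',yaw)*R.from_rotvec([np.pi,0,0])).as_rotvec()
E
python3 - <<'E'
from h import *
np.set_printoptions(precision=1,suppress=True)
w=eyes.camera_info("wrist");s=eyes.camera_info("side");c=eyes.camera_info("scene")
print("boss",px(w,290,168,36))
B=[px(w,u,v,32) for u,v in [(278,225),(341,208),(356,265),(297,280)]]
print(B)
d=(B[0]+B[1]-B[2]-B[3]);print("yaw",np.arctan2(d[1],d[0]), "mid start end",(B[2]+B[3])/2)
print("pin side",px(s,354,294,75),"scene",px(c,262,165,75))
print("rest side",[px(s,u,v,33) for u,v in [(340,296),(372,300),(370,334),(333,329)]])
print("glue top side",px(s,293,339,90),"stamp",px(s,249,262,65),"tape",px(s,399,243,20),"wipes",px(s,417,300,170),"jar top",px(s,417,276,75),"spray",px(s,376,170,140), 'cradle', px(s,296,176,111))
E
```

```text
boss [567.4  13.9  36. ]
[array([551.6, -51.8,  32. ]), array([622.5, -31.7,  32. ]), array([ 641.3, -101.6,   32. ]), array([ 571.7, -121.3,   32. ])]
yaw 1.8423181691251347 mid start end [ 606.5 -111.4   32. ]
pin side [ 566.9 -350.5   75. ] scene [ 574.  -331.4   75. ]
rest side [array([ 551. , -309.7,   33. ]), array([ 612.2, -333.7,   33. ]), array([ 581.2, -414.6,   33. ]), array([ 516.8, -389.5,   33. ])]
glue top side [ 434.8 -443.4   90. ] stamp [ 373.5 -202.4   65. ] tape [ 746.8 -148.7   20. ] wipes [ 627.7 -474.3  170. ] jar top [ 707.4 -327.3   75. ] spray [736.5  28.  140. ] cradle [523.8  91.  111. ]
```

Run:
```python
from h import *
np.set_printoptions(precision=3,suppress=True)
w=eyes.camera_info("wrist")
Rm=R.from_rotvec(w["rvec"]).as_matrix(); print("camC",-Rm.T@w["tvec"],"fwd",Rm[2])
for yaw in (0.27,0.27-np.pi,0.27+np.pi,-0.4,-1.3,1.84,-1.3+np.pi):
    for p in ([567,-350,45],[567,14,45],[545,80,45]): print(yaw,p,kinematics.solve_ik(p,down(yaw)))
# move to look at pin: camera over y, TCP behind
arm.goto([567,-385,240],down(0.0))
w=eyes.camera_info("wrist");cv2.imwrite("pics/w1.png",eyes.capture("wrist"));np.save("w1.npy",w,allow_pickle=True)
print(monitor.current_t())
```

```text
camC [600.334  71.364 372.191] fwd [-0.001 -0.278 -0.96 ]
0.27 [567, -350, 45] [-0.604  0.308  1.316 -0.     1.517 -0.874]
0.27 [567, 14, 45] [-0.035  0.048  1.607 -0.     1.486 -0.305]
0.27 [545, 80, 45] [ 0.084  0.004  1.652 -0.     1.486 -0.186]
-2.871592653589793 [567, -350, 45] [-0.604  0.308  1.316  0.     1.517  2.268]
-2.871592653589793 [567, 14, 45] None
-2.871592653589793 [545, 80, 45] None
3.411592653589793 [567, -350, 45] [-0.604  0.308  1.316  0.     1.517  2.268]
3.411592653589793 [567, 14, 45] None
3.411592653589793 [545, 80, 45] None
-0.4 [567, -350, 45] [-0.604  0.308  1.316 -0.     1.517 -0.204]
-0.4 [567, 14, 45] [-0.035  0.048  1.607 -0.     1.486  0.365]
-0.4 [545, 80, 45] [ 0.084  0.004  1.652 -0.     1.486  0.484]
-1.3 [567, -350, 45] [-0.604  0.308  1.316 -0.     1.517  0.696]
-1.3 [567, 14, 45] [-0.035  0.048  1.607 -0.     1.486  1.265]
-1.3 [545, 80, 45] [ 0.084  0.004  1.652 -0.     1.486  1.384]
1.84 [567, -350, 45] [-0.604  0.308  1.316  0.     1.517 -2.444]
1.84 [567, 14, 45] [-0.035  0.048  1.607 -0.     1.486 -1.875]
1.84 [545, 80, 45] [ 0.084  0.004  1.652 -0.     1.486 -1.756]
1.841592653589793 [567, -350, 45] [-0.604  0.308  1.316  0.     1.517 -2.446]
1.841592653589793 [567, 14, 45] [-0.035  0.048  1.607  0.     1.486 -1.877]
1.841592653589793 [545, 80, 45] [ 0.084  0.004  1.652 -0.     1.486 -1.758]
1.6417
```

View pics/w1.png

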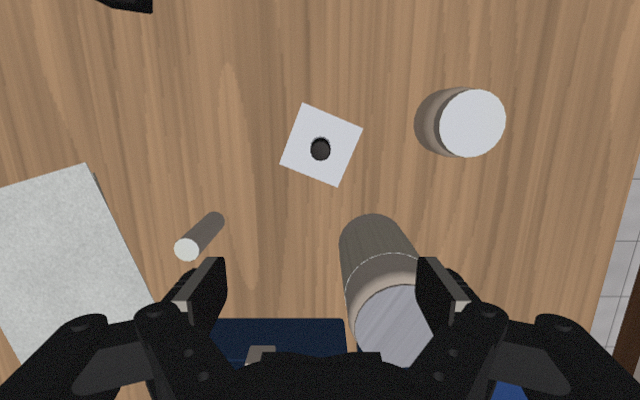

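The rest's top corners are at (303,103), (363,128), (338,187) and (279,163). The pin top is at (320,149), the wipes lid centre at about (405,325) and the glue top at (187,250).

Run:
```python
from h import *
np.set_printoptions(precision=1,suppress=True)
w=np.load("w1.npy",allow_pickle=True).item()
C=np.array([px(w,u,v,33) for u,v in [(303,103),(363,128),(338,187),(279,163)]])
print(C,C.mean(0),[np.linalg.norm(C[i]-C[i-1]) for i in range(4)])
print("pin",px(w,320,149,75),"wipes",px(w,405,325,170),"glue",px(w,187,250,90),"jar",px(w,472,123,75))
im=cv2.imread("pics/w1.png")[90:200,260:380];cv2.imwrite("pics/w1z.png",cv2.resize(im,None,fx=5,fy=5,interpolation=cv2.INTER_CUBIC))
im=cv2.imread("pics/wrist0.png")[80:290,220:370];cv2.imwrite("pics/w0z.png",cv2.resize(im,None,fx=2.8,fy=2.8,interpolation=cv2.INTER_CUBIC))
```

```text
[[ 549.7 -303.8   33. ]
 [ 613.2 -329.1   33. ]
 [ 587.6 -393.4   33. ]
 [ 522.5 -366.5   33. ]] [ 568.3 -348.2   33. ] [np.float64(68.41093344749503), np.float64(68.33694399551666), np.float64(69.27613712028105), np.float64(70.46902192285661)]
pin [ 567.5 -346.6   75. ] wipes [ 633.7 -471.4  170. ] glue [ 435.6 -444.4   90. ] jar [ 709.2 -322.4   75. ]
```

View pics/w1z.png

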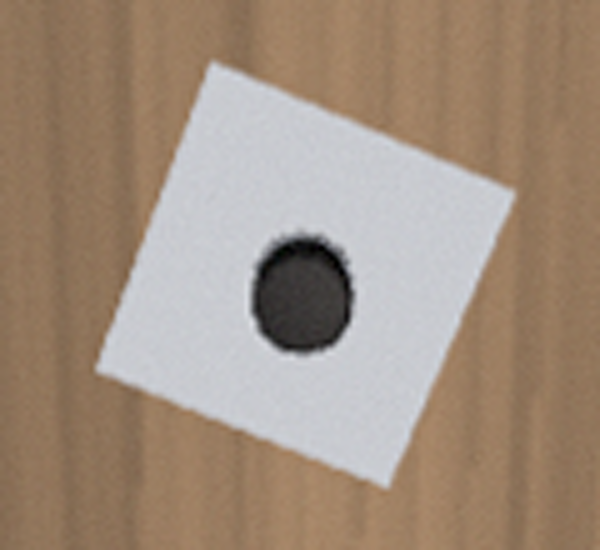

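View pics/w0z.png

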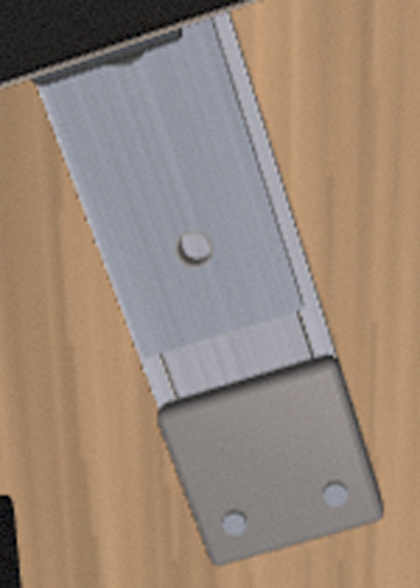

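The zoomed crop puts the pin top at about (320.4,151.4). Next I take the pin with the jaws across the rail direction.

Run:
```python
from h import *
np.set_printoptions(precision=2,suppress=True)
w=np.load("w1.npy",allow_pickle=True).item()
p=px(w,320.4,151.4,75);print(p)
x,y=567.9,(p[1]-348.2)/2
o=down(0.272)
arm.goto([x,y,150],o)
arm.move_linear([x,y,39],vel=120)
eoat.clamp(70)
print(monitor.current_gripper_width(),monitor.current_force(),monitor.current_tcp_pos())
arm.move_linear([x,y,130],vel=120)
print(monitor.current_gripper_width(),monitor.current_force(),monitor.current_tcp_pos())
w=eyes.camera_info("wrist");cv2.imwrite("pics/w2.png",eyes.capture("wrist"));np.save("w2.npy",w,allow_pickle=True)
print(proj(w,[x,y,130]),proj(w,[x,y,130-36]),monitor.current_t())
```

```text
[ 567.89 -348.86   75.  ]
18.501717033158855 [-0.13 -0.29  1.04] [ 568.05 -348.64   39.34]
18.038617054487208 [-0.19 -0.34 -1.37] [ 567.5  -348.26  128.67]
(np.float64(320.2506075394771), np.float64(265.3071112049216)) (np.float64(320.3854757343912), np.float64(237.312637063116)) 4.775
```

View pics/w2.png

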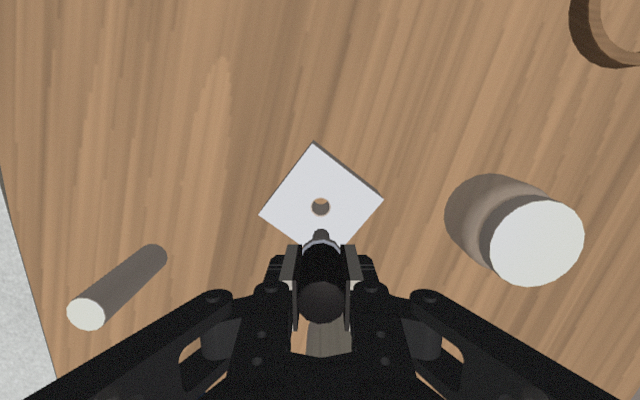

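The pin is held between the pads, with its tip at about (320,234). Next I carry it to a spot above the boss and look again.

Run:
```python
from h import *
np.set_printoptions(precision=2,suppress=True)
w=np.load("w2.npy",allow_pickle=True).item()
print("rest hole",px(w,320.5,206.5,33))
o=down(0.272)
w0=None
x,y=567.4,13.5
arm.goto([568,-150,150],o)
arm.goto([x,y,150],o)
# look a bit behind along rail (camera is ahead)
u=np.array([np.cos(1.842),np.sin(1.842)])
q=np.array([x,y])-45*u
arm.goto([q[0],q[1],150],o)
arm.sleep(0.2)
print(monitor.current_tcp_pos(),monitor.current_gripper_width(),monitor.current_force())
w=eyes.camera_info("wrist");im=eyes.capture("wrist");cv2.imwrite("pics/w3.png",im);np.save("w3.npy",w,allow_pickle=True)
z=im[130:300,240:400];cv2.imwrite("pics/w3z.png",cv2.resize(z,None,fx=3.5,fy=3.5,interpolation=cv2.INTER_CUBIC))
print(monitor.current_t(), proj(w,[x,y,36]))
```

```text
rest hole [ 567.62 -347.6    33.  ]
[579.4  -30.21 149.95] 18.21094115116518 [-0.23 -0.4  -0.2 ]
6.8333 (np.float64(320.1712007897365), np.float64(145.62995990576843))
```

View pics/w3.png

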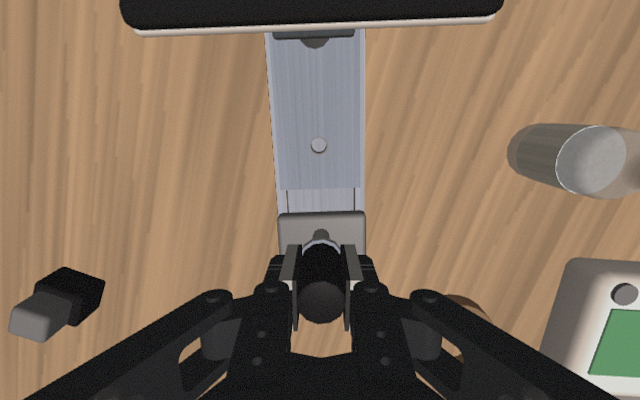

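View pics/w3z.png

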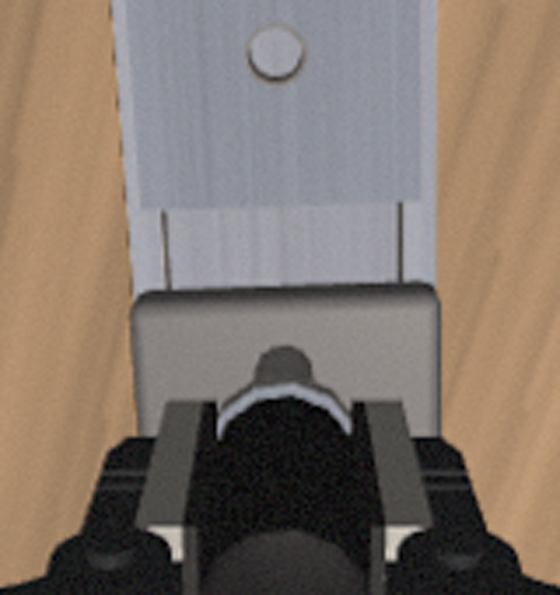

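Run:
```python
from h import *
np.set_printoptions(precision=2,suppress=True)
im=cv2.imread("pics/w3.png")
cv2.imwrite("pics/w3y.png",cv2.resize(im[20:220,240:390],None,fx=3.9,fy=3,interpolation=cv2.INTER_CUBIC))
w=np.load("w3.npy",allow_pickle=True).item()
print("boss",px(w,318.6,145.1,36))
t=monitor.current_tcp_pos();u=np.array([np.cos(1.842),np.sin(1.842),0])
tip=np.array(t)-[0,0,36.3]
for z in (0,3):
  print("tip front pred",proj(w,tip+3.3*u),proj(w,tip+5*u+[0,0,2.5]), proj(w,tip))
print("collar front", proj(w,tip+11*u+[0,0,32]))
a,b=px(w,277.7,213.4,32),px(w,365.1,212.3,32);c,d=px(w,280,189.4,36),px(w,360,188,36)
print(a,b,np.linalg.norm(a-b),(a+b)/2,c,d,np.linalg.norm(c-d),(c+d)/2)
print(np.arctan2(*(b-a)[1::-1]),np.arctan2(*(d-c)[1::-1]))
```

```text
boss [566.09  13.57  36.  ]
tip front pred (np.float64(319.92483301273484), np.float64(230.03668860215322)) (np.float64(319.91267520081175), np.float64(228.83388399718285)) (np.float64(319.931079404246), np.float64(235.22040820464122))
tip front pred (np.float64(319.92483301273484), np.float64(230.03668860215322)) (np.float64(319.91267520081175), np.float64(228.83388399718285)) (np.float64(319.931079404246), np.float64(235.22040820464122))
collar front (np.float64(319.7718110982302), np.float64(238.53889988548306))
[547.84 -51.7   32.  ] [619.43 -30.81  32.  ] 74.57013612174718 [583.64 -41.26  32.  ] [545.07 -29.63  36.  ] [608.11 -10.91  36.  ] 65.75970183682794 [576.59 -20.27  36.  ]
0.2838724822666745 0.2886597618896557
```

View pics/w3y.png

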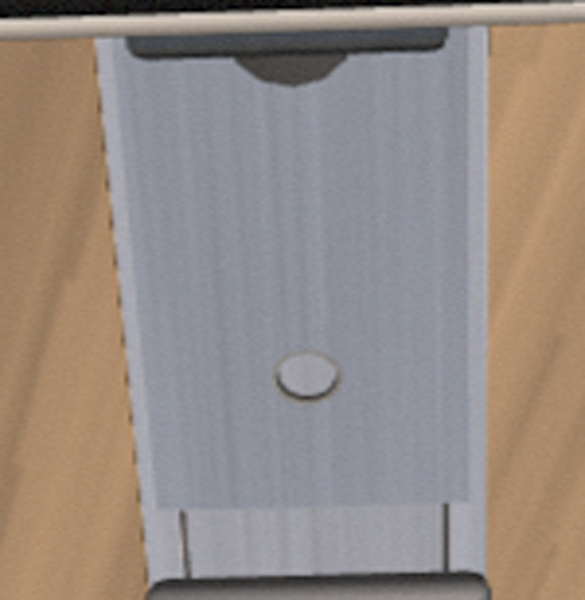

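Run:
```python
from h import *
np.set_printoptions(precision=2,suppress=True)
w=np.load("w3.npy",allow_pickle=True).item()
f=(px(w,270.3,33.3,36)+px(w,360.5,33,36))/2; n=(px(w,279.7,189.3,36)+px(w,359.7,187,36))/2
d=f-n; print(f,n,"yaw",np.arctan2(d[1],d[0]), np.linalg.norm(px(w,270.3,33.3,36)-px(w,360.5,33,36)))
b=px(w,318.6,145.1,36); print("boss off line", np.cross(d[:2],(b-n)[:2])/np.linalg.norm(d))
o=down(0.287)
x,y=565.3,13.4
arm.goto([x,y,120],o)
arm.move_linear([x,y,82],vel=80)
arm.sleep(0.2)
print(monitor.current_tcp_pos(),monitor.current_force())
w=eyes.camera_info("wrist");im=eyes.capture("wrist");cv2.imwrite("pics/w4.png",im);np.save("w4.npy",w,allow_pickle=True)
z=im[150:320,240:400];cv2.imwrite("pics/w4z.png",cv2.resize(z,None,fx=3.5,fy=3.5,interpolation=cv2.INTER_CUBIC))
print("boss pred px",proj(w,[566.1,13.6,36]),monitor.current_t())
cv2.imwrite("pics/s4.png",cv2.resize(eyes.capture("side")[100:300,220:420],None,fx=3,fy=3,interpolation=cv2.INTER_CUBIC))
```

```text
[542.66  89.9   36.  ] [576.22 -19.89  36.  ] yaw 1.8674389825880031 65.07875247279135
boss off line -0.09777426617061372
[565.72  13.37  82.77] [ 0.05 -0.32 -0.7 ]
boss pred px (np.float64(320.4198337147229), np.float64(229.2156293837593)) 8.0417<stdin>:6: DeprecationWarning: Arrays of 2-dimensional vectors are deprecated. Use arrays of 3-dimensional vectors instead. (deprecated in NumPy 2.0)
```

View pics/w4z.png

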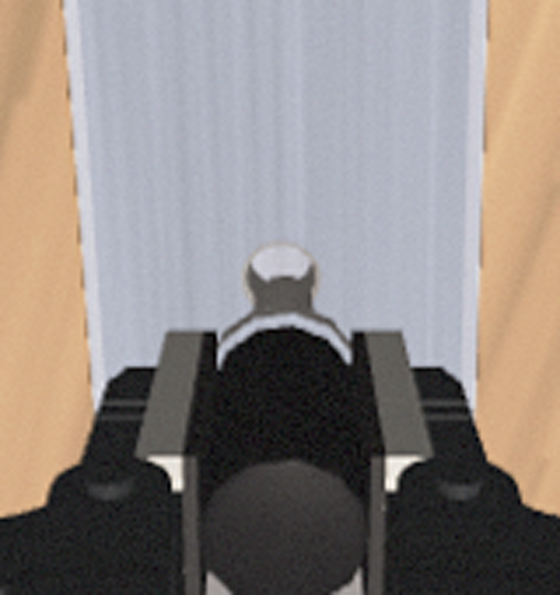

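View pics/s4.png

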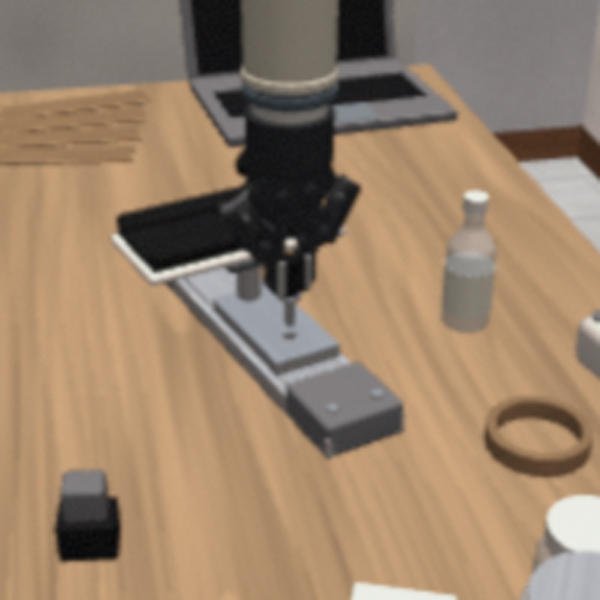

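Wrist and side views show the tip just above the plate hole. In the wrist view the hole mouth is centred near (320.4,229) and the tip at u≈321, so they line up within about 0.5 mm. Next I lower the pin gently.

Run:
```python
from h import *
np.set_printoptions(precision=2,suppress=True)
x,y=565.1,13.3
f0=np.array(monitor.current_force())
r=arm.move_linear([x,y,60],vel=25,stop_force=5)
print(r,monitor.current_tcp_pos(),monitor.current_force()-f0)
if not r:
    r=arm.move_linear([x,y,51],vel=10,stop_force=4)
    print(r,monitor.current_tcp_pos(),monitor.current_force()-f0)
    arm.sleep(0.2)
print(monitor.current_tcp_pos(),monitor.current_force()-f0,monitor.current_gripper_width(),monitor.current_t())
```

```text
False [565.26  13.3   60.24] [0.38 1.22 0.65]
True [565.18  13.3   56.2 ] [ 0.08 -0.07  4.63]
[565.18  13.3   56.19] [-0.37  0.65  6.45] 18.697743942096256 9.85
```

The tip rests on the running surface at TCP z 56.2; I had predicted 56.3. Next I slide under light pressure with force feedback.

```bash
cat > slide.py <<'E'
from h import *
np.set_printoptions(precision=2,suppress=True)
yaw=1.865;u=np.array([np.cos(yaw),np.sin(yaw),0]);n=np.array([-u[1],u[0],0])
p0=np.array([565.15,13.3,56.2])
F0=np.array([-.1,-.35,-.5])
def st():
    f=np.array(monitor.current_force())-F0; p=np.array(monitor.current_tcp_pos())
    return p,(p-p0)@u,f@u,f@n,f[2]
E
python3 - <<'E'
from slide import *
p,s,fu,fn,fz=st(); zc=p[2]-0.0; print(s,fu,fn,fz)
T0=monitor.current_t(); cmd=s
i=0
while cmd<78:
    step=4 if cmd<18 else 1.5
    cmd+=step
    q=p0+cmd*u; q[2]=zc
    arm.move_linear(q,vel=25)
    p,s,fu,fn,fz=st(); i+=1
    print(f"{cmd:.1f} s={s:.2f} z={p[2]:.2f} zc={zc:.2f} fu={fu:.1f} fn={fn:.1f} fz={fz:.1f}")
    if abs(fu)>12 or abs(fn)>10 or fz>15: print("ABORT"); break
    if fz>8: zc+=0.2
    elif fz<3:
        q[2]=zc-3
        r=arm.move_linear(q,vel=15,stop_force=3)
        p,s,fu,fn,fz=st(); zc=p[2]
        print(f"   probe {r} z={p[2]:.2f} fz={fz:.1f} fu={fu:.1f}")
        if p[2]<54.9: print("DROP"); break
print(monitor.current_t()-T0,monitor.current_t())
E
```

```text
-0.004923385277078214 0.5590839555123331 0.7080061536927895 5.8779477165704215
4.0 s=3.79 z=56.27 zc=56.19 fu=-1.5 fn=0.0 fz=3.3
8.0 s=8.07 z=56.26 zc=56.19 fu=-2.9 fn=0.1 fz=3.1
12.0 s=12.22 z=56.26 zc=56.19 fu=-2.0 fn=0.1 fz=3.5
16.0 s=16.16 z=56.24 zc=56.19 fu=-2.6 fn=0.1 fz=3.2
20.0 s=20.06 z=56.24 zc=56.19 fu=-3.3 fn=0.6 fz=3.9
21.5 s=21.35 z=56.22 zc=56.19 fu=-3.0 fn=0.8 fz=4.1
23.0 s=22.89 z=56.25 zc=56.19 fu=-5.5 fn=0.4 fz=4.1
24.5 s=24.43 z=56.24 zc=56.19 fu=-4.4 fn=1.6 fz=4.8
26.0 s=25.95 z=56.24 zc=56.19 fu=-4.2 fn=1.4 fz=4.6
27.5 s=27.48 z=56.21 zc=56.19 fu=-4.4 fn=1.4 fz=4.6
29.0 s=28.97 z=56.18 zc=56.19 fu=-4.6 fn=1.6 fz=4.8
30.5 s=30.46 z=56.22 zc=56.19 fu=-4.8 fn=2.1 fz=4.0
32.0 s=31.95 z=56.19 zc=56.19 fu=-4.2 fn=1.4 fz=5.1
33.5 s=33.45 z=56.22 zc=56.19 fu=-5.3 fn=1.7 fz=4.2
35.0 s=34.94 z=56.22 zc=56.19 fu=-4.6 fn=2.0 fz=4.6
36.5 s=36.41 z=56.20 zc=56.19 fu=-3.7 fn=1.4 fz=4.5
38.0 s=37.95 z=56.22 zc=56.19 fu=-5.0 fn=0.8 fz=4.7
39.5 s=39.45 z=56.21 zc=56.19 fu=-5.7 fn=2.3 fz=5.4
41.0 s=40.92 z=56.21 zc=56.19 fu=-3.7 fn=1.6 fz=4.6
42.5 s=42.39 z=56.20 zc=56.19 fu=-3.6 fn=1.6 fz=5.6
44.0 s=43.90 z=56.20 zc=56.19 fu=-4.9 fn=1.5 fz=5.0
45.5 s=45.41 z=56.21 zc=56.19 fu=-5.4 fn=1.1 fz=5.2
47.0 s=46.90 z=56.23 zc=56.19 fu=-5.2 fn=1.3 fz=5.5
48.5 s=48.36 z=56.19 zc=56.19 fu=-5.0 fn=2.1 fz=4.2
50.0 s=49.87 z=56.21 zc=56.19 fu=-4.1 fn=1.4 fz=5.4
51.5 s=51.39 z=56.19 zc=56.19 fu=-4.0 fn=2.1 fz=4.8
53.0 s=52.95 z=56.18 zc=56.19 fu=-5.0 fn=2.1 fz=6.6
54.5 s=54.57 z=56.14 zc=56.19 fu=-4.5 fn=1.7 fz=5.4
56.0 s=56.28 z=55.98 zc=56.19 fu=-2.4 fn=1.7 fz=3.7
57.5 s=58.23 z=55.46 zc=56.19 fu=-1.4 fn=0.8 fz=0.5
   probe True z=53.87 fz=2.4 fu=1.2
DROP
8.0083 17.8583
```

The pin dropped at about 58 mm of travel (z 53.9). Next I press it down, centring by the lateral force.

```bash
cat > press.py <<'E'
from slide import *
import sys
p,s,fu,fn,fz=st(); cs=s; cn=(p-p0)@n; zc=p[2]
print(cs,cn,zc,fu,fn,fz)
for i in range(30):
    q=p0+cs*u+cn*n; q[2]=max(zc-1.5,41.0)
    r=arm.move_linear(q,vel=12,stop_force=7)
    p,s,fu,fn,fz=st(); zc=p[2]
    print(f"cs={cs:.2f} s={s:.2f} z={p[2]:.2f} r={r} fu={fu:.1f} fn={fn:.1f} fz={fz:.1f}")
    if zc<43.2 and fz>9: print("HOME?"); break
    if fz>16: print("HIGH"); break
    cs+=np.clip(0.2*(fu if abs(fu)>1 else 0),-.6,.6); cn+=np.clip(0.15*(fn if abs(fn)>1.5 else 0),-.4,.4)
    if q[2]<=41.0 and not r: break
print(monitor.current_t(),monitor.current_gripper_width())
E
python3 press.py
```

```text
58.06171785742106 0.07897582805247304 53.87243379805171 1.164204603074766 -1.0844720661680436 2.3570651501721853
cs=58.06 s=58.58 z=52.00 r=False fu=2.0 fn=0.3 fz=1.9
cs=58.46 s=58.65 z=50.21 r=False fu=1.0 fn=1.0 fz=2.4
cs=58.46 s=58.62 z=49.16 r=False fu=3.3 fn=1.4 fz=5.5
cs=59.06 s=58.78 z=48.32 r=False fu=0.9 fn=2.7 fz=5.7
cs=59.06 s=58.82 z=47.65 r=False fu=1.1 fn=0.4 fz=5.3
cs=59.28 s=58.85 z=47.13 r=False fu=-0.1 fn=1.8 fz=5.9
cs=59.28 s=58.84 z=46.71 r=False fu=1.2 fn=2.2 fz=6.7
cs=59.53 s=58.90 z=46.45 r=False fu=0.5 fn=0.8 fz=5.7
cs=59.53 s=58.89 z=46.23 r=False fu=0.7 fn=0.8 fz=6.8
cs=59.53 s=58.92 z=46.03 r=False fu=0.1 fn=0.6 fz=6.3
cs=59.53 s=58.90 z=45.86 r=False fu=-0.4 fn=1.2 fz=6.5
cs=59.53 s=58.89 z=45.71 r=False fu=-0.1 fn=1.2 fz=6.4
cs=59.53 s=58.90 z=45.61 r=False fu=0.3 fn=1.5 fz=7.5
cs=59.53 s=58.89 z=45.57 r=False fu=-0.2 fn=1.2 fz=7.2
cs=59.53 s=58.90 z=45.52 r=False fu=0.7 fn=1.6 fz=7.7
cs=59.53 s=58.89 z=45.51 r=False fu=-0.2 fn=-0.3 fz=7.7
cs=59.53 s=58.91 z=45.53 r=False fu=0.4 fn=0.5 fz=7.6
cs=59.53 s=58.86 z=45.52 r=False fu=1.6 fn=0.4 fz=6.4
cs=59.85 s=58.99 z=45.51 r=False fu=-0.0 fn=-0.3 fz=6.3
cs=59.85 s=58.98 z=45.48 r=False fu=0.3 fn=-0.3 fz=7.5
cs=59.85 s=58.99 z=45.46 r=False fu=-0.2 fn=-0.6 fz=6.3
cs=59.85 s=59.02 z=45.39 r=False fu=-0.5 fn=-0.3 fz=6.7
cs=59.85 s=58.97 z=45.33 r=False fu=-0.0 fn=-0.2 fz=6.1
cs=59.85 s=59.00 z=45.26 r=False fu=-0.2 fn=-1.1 fz=6.1
cs=59.85 s=58.98 z=45.23 r=False fu=0.3 fn=-1.0 fz=6.0
cs=59.85 s=59.01 z=45.17 r=False fu=0.6 fn=-1.1 fz=6.6
cs=59.85 s=59.01 z=45.12 r=False fu=-0.1 fn=-0.8 fz=6.2
cs=59.85 s=58.98 z=45.06 r=False fu=-0.2 fn=-1.0 fz=6.4
cs=59.85 s=58.99 z=45.04 r=False fu=-0.3 fn=-0.8 fz=6.2
cs=59.85 s=58.98 z=45.01 r=False fu=-0.6 fn=-1.0 fz=7.4
25.5 18.395021420399754
```

Run:
```python
from slide import *
p,*_=st(); cn=(p-p0)@n; cs=59.5
zc=43.5
while zc>35:
    zc-=0.6
    q=p0+cs*u+cn*n; q[2]=zc
    arm.move_linear(q,vel=10)
    p,s,fu,fn,fz=st()
    print(f"zc={zc:.1f} s={s:.2f} z={p[2]:.2f} fu={fu:.1f} fn={fn:.1f} fz={fz:.1f}")
    if fz>14 or abs(fu)>8: break
print(monitor.current_t(),monitor.current_gripper_width())
im=eyes.capture("wrist");cv2.imwrite("pics/w5.png",im)
cv2.imwrite("pics/s5.png",cv2.resize(eyes.capture("side")[130:270,220:420],None,fx=4,fy=4,interpolation=cv2.INTER_CUBIC))
```

```text
zc=42.9 s=58.90 z=44.02 fu=0.1 fn=2.8 fz=7.1
zc=42.3 s=58.92 z=43.39 fu=0.3 fn=2.7 fz=7.9
zc=41.7 s=58.90 z=42.83 fu=0.5 fn=2.8 fz=7.1
zc=41.1 s=58.89 z=42.32 fu=0.7 fn=2.8 fz=7.7
zc=40.5 s=58.88 z=42.30 fu=0.7 fn=3.7 fz=10.2
zc=39.9 s=58.89 z=42.25 fu=0.4 fn=6.0 fz=13.5
zc=39.3 s=58.88 z=42.22 fu=1.3 fn=6.5 fz=16.2
27.2833 18.383637226242097
```

View pics/s5.png

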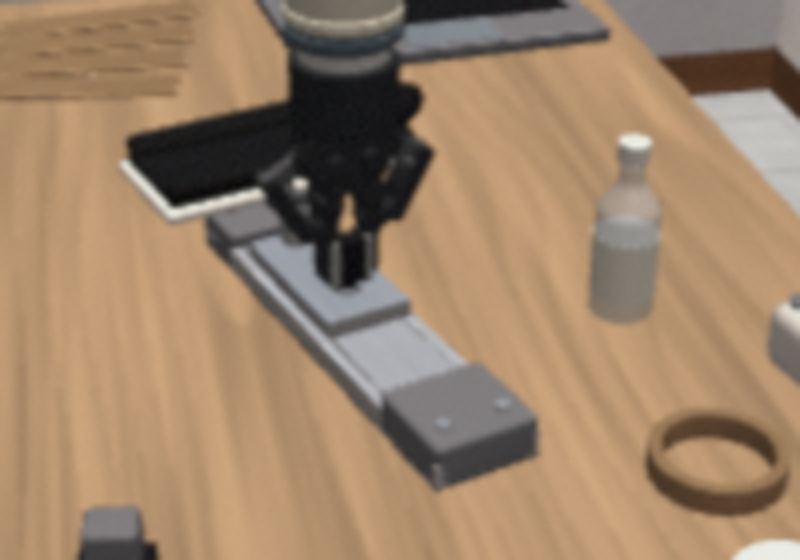

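View pics/w5.png

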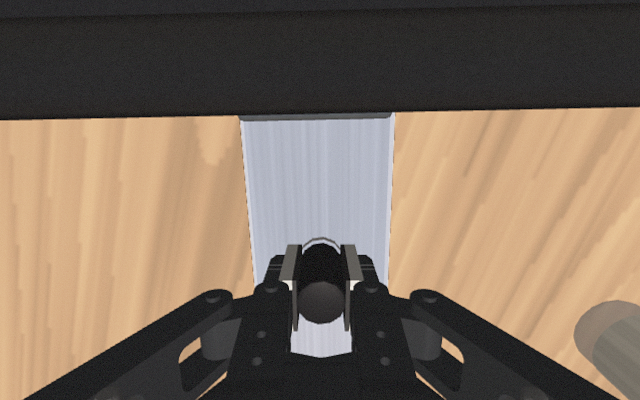

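The pin bottomed out at TCP z 42.2, exactly 14 mm below surface contact, with force rising against a hard stop. The wrist view shows the collar on the plate. I relax, release, retreat and check.

Run:
```python
from slide import *
p,*_=st()
q=p.copy();q[2]=41.3
q[:2]=(p0+59.2*u)[:2]
arm.move_linear(q,vel=15); print(st())
eoat.open_gripper(); print(monitor.current_gripper_width(),monitor.current_tcp_pos())
p=np.array(monitor.current_tcp_pos())
arm.move_linear(p+[0,0,90],vel=100)
p=np.array(monitor.current_tcp_pos())
arm.move_linear(p-50*u+[0,0,10],vel=150)
arm.sleep(0.2)
w=eyes.camera_info("wrist");im=eyes.capture("wrist");cv2.imwrite("pics/w6.png",im);np.save("w6.npy",w,allow_pickle=True)
cv2.imwrite("pics/s6.png",cv2.resize(eyes.capture("side")[130:270,220:420],None,fx=4,fy=4,interpolation=cv2.INTER_CUBIC))
print(monitor.current_t(),monitor.current_force())
```

```text
(array([547.94,  69.62,  42.27]), np.float64(58.89337461292164), np.float64(0.8436783856198057), np.float64(4.6527391871717265), np.float64(9.013439002895971))
85.23821599394846 [547.97  69.97  41.22]
30.175 [ 0.28  0.63 -0.69]
```

View pics/w6.png

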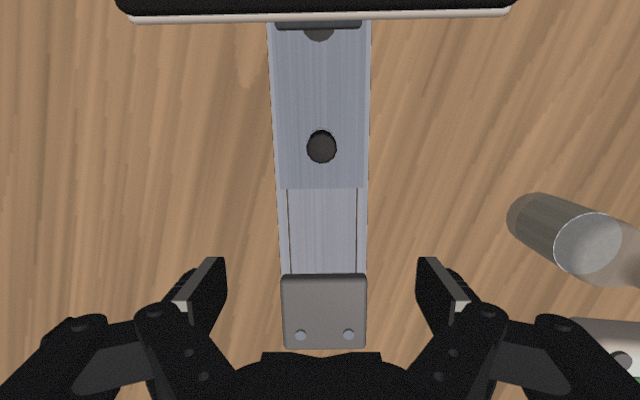

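View pics/s6.png

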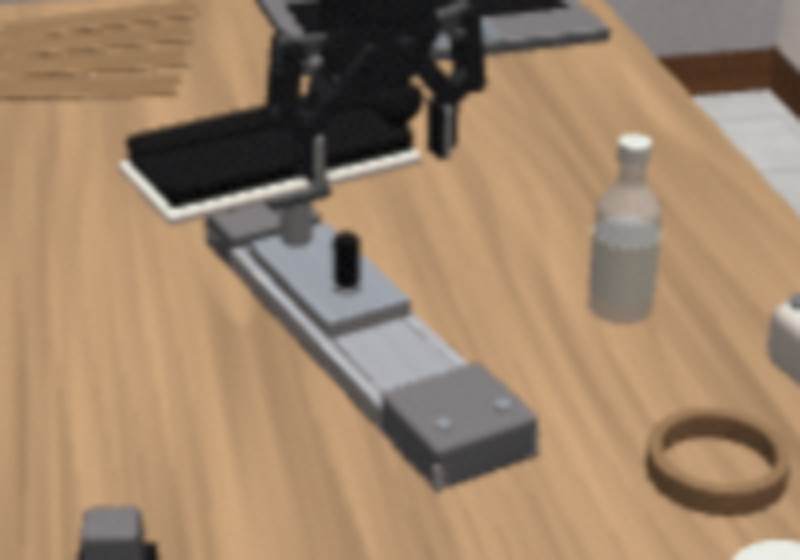

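The pin stands upright in the plate: its top is at (321,147) in the wrist view, and in the side view no shaft shows under the collar. As a direct check I touch the pin top lightly with shut fingers; it should be at z = 78.

Run:
```python
from slide import *
w=np.load("w6.npy",allow_pickle=True).item(); s=eyes.camera_info("side")
print("pin top wrist",px(w,321,146,78),"expected side px",proj(s,[548,69.7,78]),proj(s,[548,69.7,82]))
eoat.clamp(20)
arm.move_linear([548,69.7,130],vel=150)
arm.move_linear([548,69.7,88],vel=100)
arm.sleep(0.15)
r=arm.move_linear([548,69.7,70],vel=12,stop_force=8)
print(r,st())
p=np.array(monitor.current_tcp_pos())
arm.move_linear(p+[0,0,100],vel=100)
p=np.array(monitor.current_tcp_pos())
arm.move_linear(p-50*u,vel=150)
arm.sleep(0.3)
cv2.imwrite("pics/w7.png",eyes.capture("wrist"));cv2.imwrite("pics/sc7.png",eyes.capture("scene"))
print(monitor.current_t(),monitor.current_force())
```

```text
pin top wrist [547.95  71.35  78.  ] expected side px (np.float64(305.947214978915), np.float64(189.01279615204737)) (np.float64(305.92926607404763), np.float64(187.77695661517328))
True (array([548.  ,  69.78,  78.06]), np.float64(59.02953524616243), np.float64(0.7363726157126302), np.float64(-0.5111427715972228), np.float64(4.617073509528984))
35.0917 [ 0.09  0.26 -0.4 ]
```

View pics/w7.png

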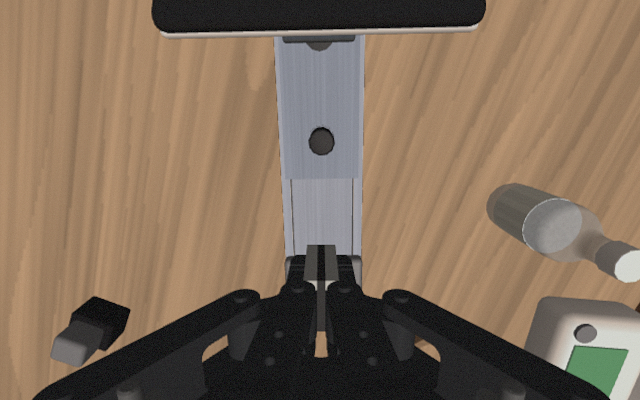

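View pics/sc7.png

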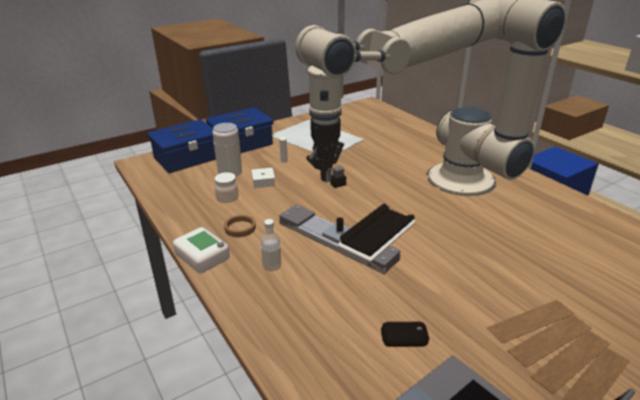

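The touch found the pin top at z = 78.06, where 78 means fully home. The pin is upright at (340,225) in the scene view and (321,141) in the wrist view, and nothing else has moved. I hand the job in.

```bash
python3 -c "
from bench import job
print(job.sign_off())"
```

```text
the job is handed in; nothing more can be done
None
```

The arm support is locked and the job is handed in. I took the pin from its rest, put it through the plate hole, and slid plate and pin about 59 mm along the rail under about 3–7 N. There the tip dropped into the hidden hole, and I pressed the pin home and let go.

**Pin seated:** it stopped hard at 14 mm below the running surface, exactly the full depth. A light touch on its top afterwards read z = 78.06 mm, where 78 means fully home.

**Forces:** the highest downward force I read on the rail was about 16 N, against the 30 N limit.

**Time:** the clock read about 35 s at the last check before hand-in, against the 72 s limit.

**Surroundings:** the last pictures show the pin upright with its collar at the plate, the gripper clear of everything, and the other objects where they were.

**Disagreements:**
- The wrist camera put the pin top about 1.6 mm along y from the arm's own reading, which is within the 2 mm calibration.
- Near the end of the press there was a sideways force of about 6 N. I eased it to about 5 N before letting go.

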